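# Load and clamp the sprocket rack

## Task

Take the two sprockets that lean in the white cradle and stand them upright, one in each slot between the tines of the grey clamping rack, set down without dropping them. Then wind the tension wheel clockwise by its crank handle until it turns firm and the gauge block stands between the two ribs on the pressure beam, and last push the lock lever all the way over, away from the robot.

Things in the scene. Friction and masses are not known exactly. Their poses are not given: they have to be found in the camera images.
- sprocket_a_center (a point): Centre of a flat aluminium sprocket, 120 mm diameter, 12 mm thick, 0.35 kg; its y axis is the disc's axis. It leans about 20 degrees from upright in the white cradle, its top towards the robot's right, between wire tines 39 mm either side of its centre that end 6 mm above it; its upper rim is free to pinch across the faces. The sprockets are alike, 90 mm apart, and may go in either slot.
- sprocket_b_center (a point): Centre of the other, identical sprocket; same axes.
- slot_near_wheel (a point): Rack slot next to the wheel: where a seated sprocket's centre lies, 80 mm above the table. Rack axes: y is a seated sprocket's axis (along the row of slots, 72 mm apart), x away from the robot to the pressure pad, z up. 17 mm wide between wire tines at x = +-39 mm that end 6 mm above this point, flared over the last 16 mm; sloped rests carry the rim; a stop bar stands before it at -x.
- slot_near_lever (a point): Rack slot nearer the lock lever; same description.
- wheel_axis (a point): On the axis of the tension wheel (vertical axis, black rim 148 mm across, level), 90 mm above the table. Axes are the rack's.
- crank_grip (a point): Middle of the upright, freely spinning crank handle on the wheel: black, 24 mm diameter, 56 mm tall, top 24 mm above this point, 60 mm from the wheel's axis; lead it round the axis clockwise seen from above. Its own orientation spins freely.
- wheel (a joint): Angle of the tension wheel, rad, growing clockwise seen from above; starts at 0 to 1.4, end stop 7.7. It winds the sprung rubber pressure pad 8 mm per rad towards the sprockets, meeting them at about 5.1 rad. Turning takes about 0.45 N m while slack (7.5 N at the handle), then 0.24 N m more for each further rad. It stays where left, but creeps back if left more than 1.9 rad past contact.
- gauge (a joint): Position of the brass gauge block (8 mm long) on top of the pressure beam that carries the pad, m, towards the rack's +y: three times the clamp spring's compression, so 0 until the pad meets the sprockets, then 0.024 for each rad of the wheel. It is wholly between the two dark ribs from 0.019 to 0.043; the set tension is half-way, 0.031.
- lock (a joint): Angle of the steel lock lever, rad: 0 leaning towards the robot as it starts, 1.0 fully over to the rack's +x; stays where left.
- lock_tip (a point): Centre of the steel ball (26 mm diameter) on the end of the lock lever, which is 80 mm long from a pivot 34 mm above the table; the ball starts 104 mm above the table, swings over through 114 mm and ends 76 mm further along the rack's +x. Light to push (about 1 N).
There are look-alikes about, which are no part of the job. What is shaped like the part that bears sprocket_b_center but pink is not meant.

How it is judged:
By the outcome, as a careful person would: the job done as asked, in the order asked, and still so for the second after the job is handed in, with the robot touching nothing.
It also fails if it takes over 72 s, if anything falls off the work surface, if the arm or the gripper's body presses on something with over 40 N, if the wrist force passes 120 N, or if a joint passes its speed limit or range.

## Robot

A 6-joint arm with a two-finger parallel gripper is mounted at the origin on the work surface. World frame = base frame: x ahead of the robot, y to its left, z up, the work surface at z = 0. Lengths are in m, angles in rad, forces in N, time in s.
With the tool pointing down it reaches from about 0.35 to 0.85 m from the base axis. Payload 8.1 kg.
Tool frame: the origin (TCP) lies midway between the tips of the shut fingers; the grasp point (between the pads) lies robot.grip_depth behind it (robot.grip_depth is the distance from the TCP to the grasp point, in m); z points along the fingers, y is the line along which they close (so a half turn about z gives the same grasp; the last joint's range is limited). The gripper opens to 93 mm and grips with 3 to 60 N. Pads are 15 mm wide; open, the fingers measure 128 mm over their backs; the gripper's body (75 mm by 188 mm) begins 65 mm behind the grasp point.
Start: joints at [1.182, 0.13, 1.488, -0, 1.523, -0.085], TCP at [0.179, 0.573, 0.219] pointing down, gripper open.
Joint ranges: [-2.96, 2.96], [-0.89, 2.26], [0.02, 2.5], [-1.34, 4.48], [0, 2.73], [-2.66, 2.66]. Speed limits (rad/s): [2.39, 2.39, 2.79, 3.14, 3.14, 3.14].

## Interface

Orientations are given as a rotation vector (axis times angle).
In Python, from plant import robot gives the robot as it stands.
- The arm moves only by the tool carry_out, never from a script. Its argument "rows" is a list of rows, each a list of 6 numbers: the shift along the tool's x, y, z in m, then the turn, a rotation vector about the tool's x, y, z in degrees. A call has 1 to 12 rows; each row is the pose to reach, as a shift and turn from the pose commanded when the call began, along the tool's axes at that moment; what a row does not reach only later rows make up. A row lasts 1/8 s, in which the tool goes at most 62.5 mm and 10.7 degrees, less where a joint would pass 70% of its speed; a pose out of reach is approached as far as the arm can. A call with a gripper value outside its range is refused whole. "jaw" is the closure in counts, from 0 (fully open) to 255 (shut), set as the call begins (left out, the last holds). The fingers move at their own pace and stop on an object; "force" is the grip in N (left out, the last holds). Time passes only in rows, so rows that repeat a pose let the fingers close. It gives the time, the measured TCP pose, the force, the opening and the grip force at its end, in the units of the state.
- robot.read_state(): the state, without advancing time (a new reading comes with each control period).
- robot.read_camera(name): name is "scene" or "side" or "wrist"; returns the picture (420x560x3 uint8, red, green, blue); there is no depth.
- robot.camera_model(name): a dict with "fx", "fy", "cx", "cy" (pixels), "R" (3x3) and "t" (3): a world point X has camera coordinates R X + t; the wrist camera has in their place "mount" (4x4, takes a point from camera to tool coordinates, whose origin is the TCP and whose axes are the flange's). Camera axes: x right, y down, z forward; pixel columns grow to the right and rows downward; lengths in m; the calibration is good to about 2 mm. A picture is of the moment at which its call begins: read the wrist's pose just before it. camera_model takes no time and is no camera call.
- robot.close_job(): hands the job in; it is judged then, once.
Trained networks look in the newest picture that a camera, given by its name, has taken for a name from the list of things; names that differ only in an ending like _2 or _b are one class to them, and where a whole thing is asked for, a point or a joint stands for the part that bears it (a point fixed in the world has none). Each returns a list of dicts, best first, with "conf" (0 to 1); they miss things now and then, are a little off and sometimes report something else, mostly with a low value. They report only what shows in the picture. A call takes as long as a camera call. They do not tell look-alikes from the thing itself.
- robot.outline_of(camera, target): "pixels" (420x560 bool, what is visible of it) and "pixel" ([column, row] in pixels, amid what is visible of it).
The state is a dict: "t": time; "q": joint angles; "dq": joint speeds; "joint_torque": joint torques, N m; "tool_pos": TCP position; "orientation": TCP orientation; "force": force on the tool from outside, world axes, zero at the start; "wrist_torque": the same for the moment, N m; "opening": finger opening in m; "gripper_force": force on a finger pad.
Only numpy, scipy, OpenCV 4.12 (cv2) and the standard library are available. Lean on these libraries where they do the work, as an engineer would, in place of code of your own. Each camera call takes 0.05 s, during which the arm holds its last target. There are 200 camera calls.

## Working session

There is one attempt and no reset: what is moved stays moved. The work goes in short steps, Python scripts to look and compute and a tool call to move; the robot and the scene stay as the last step left them, time stands still between calls to the robot, and variables do not carry over. Pictures are saved under pics/ and viewed, at most 10 in all, crops included, and the job is handed in when it is done.

Besides the shell and the picture viewer there is one more tool, called after "Request:" by a JSON object that holds its "method" and its "body". carry_out: Moves the arm, as the interface text tells. Its arguments: {"type":"object","properties":{"rows":{"type":"array"},"jaw":{"type":"number"},"force":{"type":"number"}},"required":["rows"]}

```bash
ls; mkdir -p pics; python3 - <<'E'
from plant import robot
import cv2,numpy as np
s=robot.read_state();print(s['t'],s['tool_pos'],s['orientation'],s['opening'],robot.grip_depth)
for n in("scene","side"):
    im=robot.read_camera(n);cv2.imwrite(f'pics/{n}0.png',im[:,:,::-1])
    m=robot.camera_model(n);print(n,m['fx'],m['cx'],m['cy'],np.round(m['R'],3).tolist(),m['t'])
    for t in("sprocket_a_center","crank_grip","lock_tip","wheel","gauge","lock"):
        for d in robot.outline_of(n,t): 
            ys,xs=np.where(d['pixels']);print(n,t,round(d['conf'],2),np.round(d['pixel']),xs.min(),xs.max(),ys.min(),ys.max())
print(robot.camera_model("wrist"))
a=cv2.imread('pics/scene0.png')
E
```

```text
pics
0.0 [0.1792377  0.57200192 0.2176155 ] [-4.75327413e-01 -3.10496606e+00  2.78024005e-03] 0.09243020617256184 0.0188
scene 398.825534267032 278.55488849907965 213.03291947785382 [[0.641, 0.767, 0.016], [0.641, -0.524, -0.562], [-0.422, 0.371, -0.827]] [-0.40655421 -0.20207735  1.41545419]
scene sprocket_a_center 0.79 [329. 185.] 309 342 172 197
scene crank_grip 0.46 [257. 216.] 252 261 211 232
scene wheel 0.73 [257. 218.] 252 262 211 233
scene wheel 0.65 [159. 293.] 128 187 262 323
scene wheel 0.29 [213. 290.] 128 310 210 372
scene lock 0.64 [256. 219.] 251 262 211 233
side 475.09076085095575 277.8614308906467 210.9229334958868 [[-0.997, -0.081, -0.007], [-0.041, 0.571, -0.82], [0.07, -0.817, -0.573]] [0.49155917 0.03036675 1.58839807]
side sprocket_a_center 0.87 [266. 247.] 246 287 231 264
side wheel 0.91 [285. 150.] 265 303 138 160
side wheel 0.7 [268. 187.] 218 311 137 231
side lock 0.64 [287. 201.] 277 290 194 211
{'fx': 313.3511893311778, 'fy': 313.3511893311778, 'cx': 283.2051185178072, 'cy': 208.60305037056511, 'mount': array([[-2.68842995e-04, -9.61012032e-01, -2.76506424e-01,
         7.67810146e-02],
       [ 9.99999235e-01, -5.92127365e-04,  1.08568448e-03,
        -9.81096281e-04],
       [-1.20708287e-03, -2.76505920e-01,  9.61011456e-01,
        -1.66637506e-01],
       [ 0.00000000e+00,  0.00000000e+00,  0.00000000e+00,
         1.00000000e+00]])}
```

View pics/scene0.png

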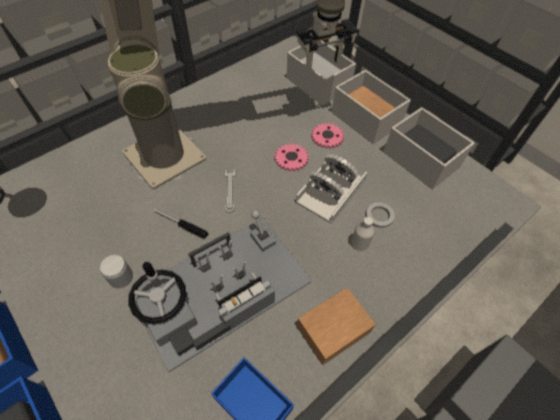

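View pics/side0.png

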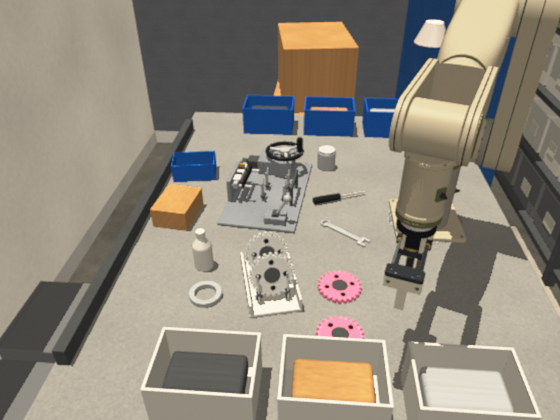

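```bash
cat > h.py <<'E'
from plant import robot
import cv2,numpy as np
from scipy.spatial.transform import Rotation as R
def T():
    s=robot.read_state();return R.from_rotvec(s['orientation']),np.array(s['tool_pos'])
def cam(n,pose=None):
    m=robot.camera_model(n);K=np.array([[m['fx'],0,m['cx']],[0,m['fy'],m['cy']],[0,0,1]])
    if n=='wrist':
        r,p=pose or T();M=np.array(m['mount']);Rc=r.as_matrix()@M[:3,:3];c=r.apply(M[:3,3])+p
    else: Rc=np.array(m['R']).T;c=-Rc@np.array(m['t'])
    return K,Rc,c
def ray(n,px,pose=None):
    K,Rc,c=cam(n,pose);d=Rc@np.linalg.solve(K,[px[0],px[1],1]);return c,d/np.linalg.norm(d)
def atz(n,px,z,pose=None):
    c,d=ray(n,px,pose);return c+d*(z-c[2])/d[2]
def tri(obs):
    A=0;b=0
    for o in obs:
        c,d=ray(*o);P=np.eye(3)-np.outer(d,d);A=A+P;b=b+P@c
    x=np.linalg.solve(A,b);res=[np.linalg.norm(np.cross(x-ray(*o)[0],ray(*o)[1])) for o in obs]
    return x,np.round(res,4)
def proj(n,X,pose=None):
    K,Rc,c=cam(n,pose);v=K@(Rc.T@(np.asarray(X)-c));return v[:2]/v[2]
def delta(p,r):
    "shift,turn(deg) in tool axes to reach TCP p, rot r"
    r0,p0=T();return np.round(r0.inv().apply(np.array(p)-p0),4),np.round(np.degrees((r0.inv()*r).as_rotvec()),1)
E
python3 - <<'E'
from h import *
for nm,a,b,z in [('wheel',(158,296),(285,150),.09),('crank',(149,264),(300,139),.1),('locktip',(256,215),(288,199),.104),('sprA',(325,187),(272,276),.07),('sprB',(343,167),(267,248),.07)]:
    print(nm,np.round(atz('scene',a,z),3),np.round(atz('side',b,z),3),tri([('scene',a),('side',b)]))
r,p=T();print(r.as_matrix().round(3))
E
```

```text
wheel [ 0.492 -0.288  0.09 ] [ 0.489 -0.296  0.09 ] (array([ 0.49094166, -0.28872121,  0.09241364]), array([0.0024, 0.0024]))
crank [ 0.403 -0.26   0.1  ] [ 0.436 -0.373  0.1  ] (array([ 0.43330344, -0.26405675,  0.15300344]), array([0.0015, 0.0015]))
locktip [0.462 0.057 0.104] [0.455 0.062 0.104] (array([0.45720049, 0.0578354 , 0.09981977]), array([0.0021, 0.0021]))
sprA [0.497 0.304 0.07 ] [0.477 0.385 0.07 ] (array([0.4786109 , 0.33365468, 0.02418111]), array([0.004, 0.004]))
sprB [0.474 0.408 0.07 ] [0.502 0.27  0.07 ] (array([0.50014181, 0.35694337, 0.13778421]), array([0.0087, 0.0087]))
[[-0.954  0.299  0.   ]
 [ 0.299  0.954  0.   ]
 [-0.     0.    -1.   ]]
```

```bash
python3 - <<'E'
from h import *
r=R.from_matrix(np.array([[-1,0,0],[0,1,0],[0,0,-1]]).T)
print(delta([.42,.33,.3],r), (T()[0].inv()*r).magnitude())
E
```

```text
(array([-0.3021, -0.1595, -0.0813]), array([  0. ,   0. , -17.4])) 0.30376006107133097
```

Request:
{"method": "carry_out", "body": {"rows": [[-0.1, -0.05, -0.08, 0, 0, -6], [-0.302, -0.16, -0.081, 0, 0, -17.4], [-0.302, -0.16, -0.081, 0, 0, -17.4], [-0.302, -0.16, -0.081, 0, 0, -17.4], [-0.302, -0.16, -0.081, 0, 0, -17.4], [-0.302, -0.16, -0.081, 0, 0, -17.4], [-0.302, -0.16, -0.081, 0, 0, -17.4], [-0.302, -0.16, -0.081, 0, 0, -17.4]]}}

```text
t: 1.7
tool_pos: [0.4195, 0.3298, 0.2995]
orientation: [-0.001, -3.141, -0.001]
force: [-0.2, 0.5, -0.4]
opening: 0.093
gripper_force: 0.0
```

```bash
python3 - <<'E'
from h import *
r,p=T();print(robot.read_state()['t'],p,r.as_matrix().round(3))
im=robot.read_camera('wrist')[:,:,::-1];cv2.imwrite('pics/w1.png',im)
np.savez('w1.npz',r=r.as_rotvec(),p=p)
for X in([.497,.30,.07],[.475,.395,.07]):print(proj('wrist',X))
for d in robot.outline_of('wrist',"sprocket_a_center"):
    ys,xs=np.where(d['pixels']);print(round(d['conf'],2),np.round(d['pixel']),xs.min(),xs.max(),ys.min(),ys.max())
c=im[100:400,100:460];cv2.imwrite('pics/w1c.png',cv2.resize(c,None,fx=2,fy=2,interpolation=cv2.INTER_CUBIC))
E
```

```text
1.7 [0.41951506 0.32977562 0.29953593] [[-1.     0.001 -0.   ]
 [ 0.001  1.     0.   ]
 [ 0.     0.    -1.   ]]
[261.2479447 237.8459463]
[332.25308428 222.39158402]
0.83 [262. 247.] 235 286 198 291
0.63 [ 67. 227.] 0 136 168 303
```

View pics/w1c.png

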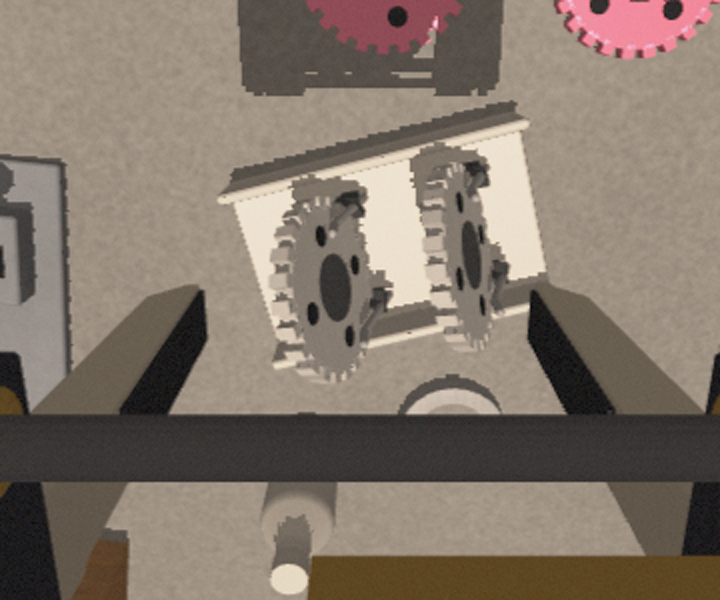

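Request:
{"method": "carry_out", "body": {"rows": [[0, -0.06, 0, 0, 0, 0], [0, -0.12, 0, 0, 0, 0], [0, -0.18, 0, 0, 0, 0], [0, -0.24, 0, 0, 0, 0], [0, -0.3, 0, 0, 0, 0], [0, -0.36, 0, 0, 0, 0], [0, -0.42, 0, 0, 0, 0], [0, -0.42, 0, 0, 0, 0], [0, -0.42, 0, 0, 0, 0]]}}

```text
t: 2.92
tool_pos: [0.4198, -0.0894, 0.2995]
orientation: [0.001, -3.141, -0.001]
force: [0.1, -0.1, -0.3]
opening: 0.0925
gripper_force: 0.0
```

```bash
python3 - <<'E'
from h import *
r,p=T();print(robot.read_state()['t'],p,r.as_matrix().round(3))
im=robot.read_camera('wrist')[:,:,::-1];cv2.imwrite('pics/w2.png',im)
np.savez('w2.npz',r=r.as_rotvec(),p=p)
cv2.imwrite('pics/w2c.png',cv2.resize(im,(800,600),interpolation=cv2.INTER_CUBIC))
for t in("crank_grip","lock_tip","wheel","gauge"):
  for d in robot.outline_of('wrist',t):
    ys,xs=np.where(d['pixels']);print(t,round(d['conf'],2),np.round(d['pixel']),xs.min(),xs.max(),ys.min(),ys.max())
E
```

```text
2.925 [ 0.41980561 -0.08937627  0.29949816] [[-1.    -0.    -0.   ]
 [-0.     1.     0.001]
 [ 0.     0.001 -1.   ]]
crank_grip 0.78 [118. 202.] 97 138 191 219
wheel 0.59 [118. 227.] 67 183 182 291
gauge 0.39 [236. 342.] 236 240 341 347
```

View pics/w2c.png

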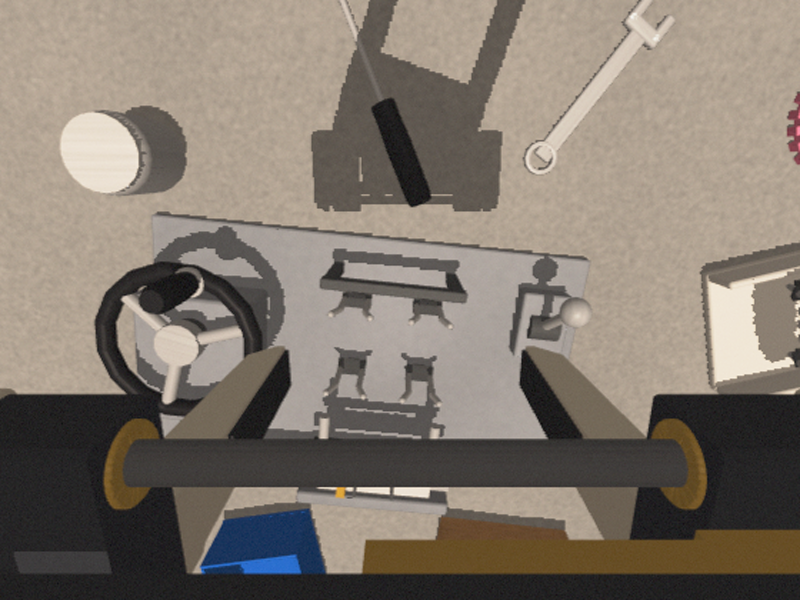

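```bash
python3 - <<'E'
from h import *
im=cv2.imread('pics/w2.png');cv2.imwrite('pics/w2d.png',cv2.resize(im[165:295,210:370],None,fx=4.6,fy=4.6,interpolation=cv2.INTER_CUBIC))
def L(f):
    z=np.load(f);return R.from_rotvec(z['r']),z['p']
p1=L('w1.npz');p2=L('w2.npz')
B=tri([('wrist',(335.5,227.5),p1),('side',(272,276))]);A=tri([('wrist',(267.5,243.5),p1),('side',(267,250))])
print('hubA',A,'hubB',B,np.linalg.norm(A[0]-B[0]))
for z in(.06,.07,.08,.09):
    a=atz('wrist',(267.5,243.5),z,p1);b=atz('wrist',(335.5,227.5),z,p1);print(z,a.round(4),b.round(4),np.linalg.norm(a-b),np.degrees(np.arctan2(-(b-a)[0],(b-a)[1])))
s=1/1.42857
for z in(0.0,.01):
  a=atz('wrist',(153*s,213*s),z,p2);b=atz('wrist',(587*s,260*s),z,p2);print('plate',z,a,b,np.degrees(np.arctan2(-(b-a)[0],(b-a)[1])))
print('hub wheel',tri([('wrist',(177*s,345*s),p2),('scene',(158,296))]),atz('wrist',(177*s,345*s),.09,p2))
print('crank top',tri([('wrist',(152*s,300*s),p2),('scene',(148,265))]))
print('lock',tri([('wrist',(575*s,311*s),p2),('scene',(256,215))]),atz('wrist',(575*s,311*s),.104,p2))
# cradle plate
f=lambda x,y:(x/2+100,y/2+100)
for z in(0,.01):
  a=atz('wrist',f(222,200),z,p1);b=atz('wrist',f(527,124),z,p1);print('cradle',a,b,np.degrees(np.arctan2(-(b-a)[0],(b-a)[1])))
E
```

```text
hubA (array([0.49667573, 0.30893886, 0.09478122]), array([0.001, 0.001])) hubB (array([0.47713755, 0.3973543 , 0.08183556]), array([0.0015, 0.0015])) 0.09146923928387911
0.06 [0.5099 0.3073 0.06  ] [0.4865 0.401  0.06  ] 0.09660371632864348 14.064163172385616
0.07 [0.5058 0.3079 0.07  ] [0.4829 0.3993 0.07  ] 0.09422549972786115 14.064163172385616
0.08 [0.5017 0.3084 0.08  ] [0.4794 0.3975 0.08  ] 0.09184728312707885 14.064163172385648
0.09 [0.4976 0.3089 0.09  ] [0.4758 0.3957 0.09  ] 0.08946906652629656 14.064163172385605
plate 0.0 [ 3.86089053e-01 -3.47933780e-01  5.55111512e-17] [0.43515427 0.10342512 0.        ] -6.204008138727698
plate 0.01 [ 0.38515964 -0.34240939  0.01      ] [0.43317229 0.09926677 0.01      ] -6.204008138727697
hub wheel (array([ 0.49371015, -0.28987052,  0.09548046]), array([0.0021, 0.0021])) [ 0.49505712 -0.29481637  0.09      ]
crank top (array([ 0.43511718, -0.26950725,  0.15541895]), array([0.0031, 0.0031]))
lock (array([0.45981984, 0.0572148 , 0.10026373]), array([0.0007, 0.0007])) [0.45854948 0.05495079 0.104     ]
cradle [0.46272131 0.21846212 0.        ] [0.40476005 0.44863847 0.        ] 14.133935300371231
cradle [0.46014276 0.22083071 0.01      ] [0.40342476 0.4460698  0.01      ] 14.133935300371236
```

View pics/w2d.png

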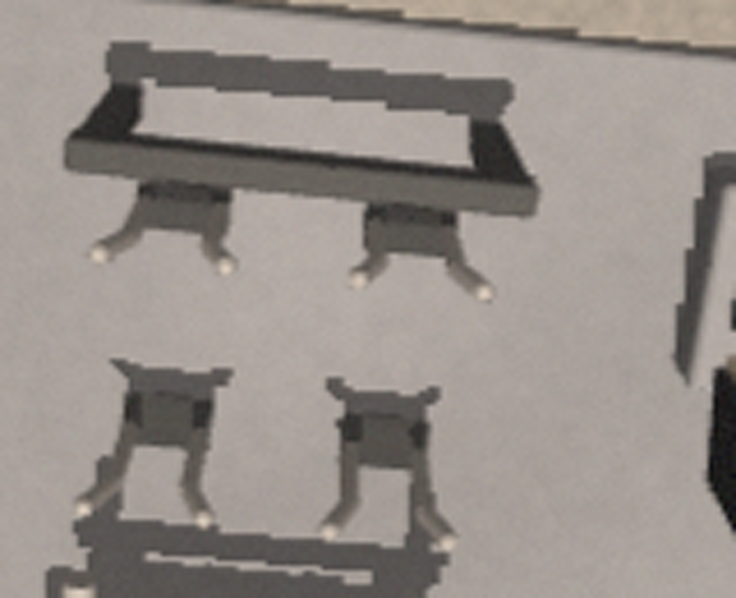

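```bash
cat >> h.py <<'E'
def yawtilt(yaw,tilt):
    "tool y along (-sin yaw,cos yaw); tilt: top leans to the right (deg)"
    return R.from_euler('z',yaw,degrees=True)*R.from_euler('x',tilt,degrees=True)*R.from_matrix(np.array([[-1,0,0],[0,1,0],[0,0,-1]]).T)
def L(f):
    z=np.load(f);return R.from_rotvec(z['r']),z['p']
E
python3 - <<'E'
from h import *
p2=L('w2.npz')
t=np.array([[(100,254),(226,265),(85,508),(205,520)],[(358,280),(485,292),(330,534),(447,542)]])/4.6+[210,165]
S=[]
for s in t:
    q=np.array([atz('wrist',x,.086,p2) for x in s]);S.append(q.mean(0));d=(q[2:].mean(0)-q[:2].mean(0))
    print(q.mean(0).round(4),'len',np.linalg.norm(d),'yaw',np.degrees(np.arctan2(d[1],d[0])),[np.linalg.norm(q[1]-q[0]),np.linalg.norm(q[3]-q[2])])
d=S[1]-S[0];print(np.linalg.norm(d),np.degrees(np.arctan2(-d[0],d[1])))
rg=yawtilt(14.1,20);u=-rg.as_matrix()[:,2];print('u',u)
A=np.array([.4998,.3033,.086])
print(delta(A+.12*u,rg),delta(A+.024*u,rg),A+.024*u)
E
```

```text
[ 0.5084 -0.1419  0.086 ] len 0.078833117197852 yaw -5.725738992297053 [np.float64(0.035020328405001806), np.float64(0.03519286024741327)]
[ 0.5163 -0.0703  0.086 ] len 0.07896083008178974 yaw -6.126746186088023 [np.float64(0.035702842421890764), np.float64(0.03456315130225498)]
0.07205980297417446 -6.255169478213561
u [ 0.08332124 -0.33171577  0.93969262]
(array([-0.0908,  0.3522,  0.101 ]), array([-19.9,   2.4, -13.8])) (array([-0.0829,  0.3841,  0.1912]), array([-19.9,   2.4, -13.8])) [0.50179971 0.29533882 0.10855262]
```

Request:
{"method": "carry_out", "body": {"rows": [[-0.02, 0.06, 0, -4, 0, -2], [-0.04, 0.12, 0, -8, 1, -5], [-0.06, 0.18, 0.0, -12, 1.5, -8], [-0.08, 0.24, 0.02, -16, 2, -11], [-0.09, 0.3, 0.06, -19.9, 2.4, -13.8], [-0.091, 0.352, 0.101, -19.9, 2.4, -13.8], [-0.091, 0.352, 0.101, -19.9, 2.4, -13.8], [-0.091, 0.352, 0.101, -19.9, 2.4, -13.8], [-0.091, 0.352, 0.101, -19.9, 2.4, -13.8]], "jaw": 90}}

```text
t: 4.3
tool_pos: [0.5116, 0.2609, 0.2004]
orientation: [0.371, -3.034, -0.534]
force: [0.2, -0.3, 0.8]
opening: 0.0601
gripper_force: 0.0
```

```bash
python3 - <<'E'
from h import *
r,p=T();print(robot.read_state()['t'],p,robot.read_state()['opening'])
im=robot.read_camera('wrist')[:,:,::-1];np.savez('w3.npz',r=r.as_rotvec(),p=p)
cv2.imwrite('pics/w3.png',im)
rg=yawtilt(14.1,20);u=-rg.as_matrix()[:,2];A=np.array([.4998,.3033,.086]);n=rg.as_matrix()[:,1]
print(delta(A+.024*u,rg),'hub',proj('wrist',A+.006*n).round(1),'top',proj('wrist',A+.06*u).round(1))
E
```

```text
4.3 [0.51163034 0.2609272  0.20041678] 0.06012790277683341
(array([0.0018, 0.0025, 0.0989]), array([-0. ,  0.3, -0.1])) hub [292.5 200.3] top [286.9 220.3]
```

View pics/w3.png

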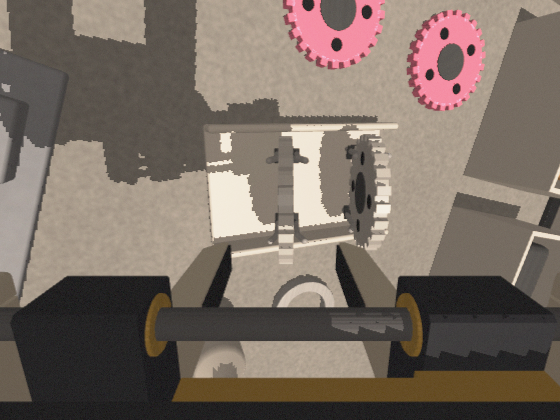

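Request:
{"method": "carry_out", "body": {"rows": [[0, 0, 0.03, 0, 0, 0], [0, 0, 0.06, 0, 0, 0], [0, 0, 0.08, 0, 0, 0], [0, 0, 0.096, 0, 0, 0], [0, 0, 0.096, 0, 0, 0], [0, 0, 0.096, 0, 0, 0]]}}

```text
t: 5.1
tool_pos: [0.5037, 0.2933, 0.1094]
orientation: [0.371, -3.032, -0.535]
force: [0.7, 0.2, -0.1]
opening: 0.0602
gripper_force: 0.0
```

Request:
{"method": "carry_out", "body": {"rows": [[0, 0, 0, 0, 0, 0], [0, 0, 0, 0, 0, 0], [0, 0, 0, 0, 0, 0], [0, 0, 0, 0, 0, 0], [0, 0, 0, 0, 0, 0]], "jaw": 255, "force": 35}}

```text
t: 5.72
tool_pos: [0.5029, 0.2934, 0.1084]
orientation: [0.37, -3.031, -0.535]
force: [0.1, 1.8, 2.3]
opening: 0.0148
gripper_force: 0.7
```

```bash
python3 - <<'E'
from h import *
r,p=T();s=robot.read_state();print(s['t'],p,s['opening'],s['force'],s['gripper_force'])
rg=yawtilt(14.1,20);u=-rg.as_matrix()[:,2];A=np.array([.4998,.3033,.086]);n=rg.as_matrix()[:,1]
print(delta(A+.024*u,rg))
x=rg.as_matrix()[:,0]
print([proj('wrist',A+k*.06*x,L('w3.npz')).round(1) for k in(-1,1)])
E
```

```text
5.725 [0.50288076 0.29340301 0.10844502] 0.014800377340945551 [0.09611433 1.77051688 2.27354856] 0.6522961892187595
(array([0.0006, 0.002 , 0.0006]), array([-0. ,  0.1, -0.1]))
[array([285.9, 258.3]), array([286. , 136.3])]
```

Request:
{"method": "carry_out", "body": {"rows": [[0, 0, 0, 0, 0, 0], [0, 0, 0, 0, 0, 0], [0, 0, 0, 0, 0, 0], [0, 0, -0.02, 0, 0, 0], [0, 0, -0.05, 0, 0, 0], [0, 0, -0.1, 0, 0, 0], [0, 0, -0.15, 0, 0, 0], [0, 0, -0.15, 0, 0, 0]]}}

```text
t: 6.72
tool_pos: [0.5177, 0.2429, 0.2536]
orientation: [0.371, -3.038, -0.535]
force: [0.2, -0.2, -5.2]
opening: 0.0116
gripper_force: 35.0
```

```bash
python3 - <<'E'
from h import *
r,p=T();s=robot.read_state();print(s['t'],p,s['opening'],s['force'],s['gripper_force'])
rs=yawtilt(-6.1,0);S=np.array([.5163,-.0703,.080])
print(delta(S+[0,0,.024+.10],rs))
E
```

```text
6.725 [0.51771031 0.24287934 0.25357101] 0.011569832979172594 [ 0.18118819 -0.23625169 -5.22660435] 34.99535858631134
(array([ 0.0767, -0.3022, -0.0575]), array([19.8, -3. , 19.8]))
```

Request:
{"method": "carry_out", "body": {"rows": [[0.013, -0.05, -0.01, 4, -0.6, 4], [0.026, -0.1, -0.03, 8, -1.2, 8], [0.038, -0.15, -0.05, 12, -1.8, 12], [0.051, -0.2, -0.06, 16, -2.4, 16], [0.064, -0.25, -0.065, 19.8, -3, 19.8], [0.077, -0.302, -0.0575, 19.8, -3, 19.8], [0.077, -0.302, -0.0575, 19.8, -3, 19.8], [0.077, -0.302, -0.0575, 19.8, -3, 19.8], [0.077, -0.302, -0.0575, 19.8, -3, 19.8]]}}

```text
t: 7.85
tool_pos: [0.5137, -0.0683, 0.2001]
orientation: [-0.162, -3.13, 0.001]
force: [0.3, 0.2, -4.3]
opening: 0.0117
gripper_force: 35.0
```

```bash
python3 - <<'E'
from h import *
r,p=T();s=robot.read_state();print(s['t'],p,s['opening'],s['force'],s['gripper_force'],s['wrist_torque'])
im=robot.read_camera('wrist')[:,:,::-1];np.savez('w4.npz',r=r.as_rotvec(),p=p)
cv2.imwrite('pics/w4.png',im)
cv2.imwrite('pics/w4c.png',cv2.resize(im[60:300,140:420],None,fx=2.5,fy=2.5,interpolation=cv2.INTER_CUBIC))
rs=yawtilt(-6.1,0);S=np.array([.5163,-.0703,.080])
print(delta(S+[0,0,.024],rs))
m=rs.as_matrix()
for a in(.039,-.039):
  for b in(-.017,.017):print(a,b,((proj('wrist',S+[0,0,.006]-m[:,0]*a+m[:,1]*b)-[140,60])*2.5).round(0))
E
```

```text
7.85 [ 0.51370295 -0.06834201  0.20008027] 0.011700182226495102 [ 0.3397586   0.1525014  -4.28100313] 34.99831795692444 [ 0.01354286  0.01636835 -0.02812859]
(array([-0.0033, -0.0015,  0.0963]), array([-0.1, -0.4,  0.2]))
0.039 -0.017 [311. 467.]
0.039 0.017 [399. 468.]
-0.039 -0.017 [309. 266.]
-0.039 0.017 [403. 266.]
```

View pics/w4c.png

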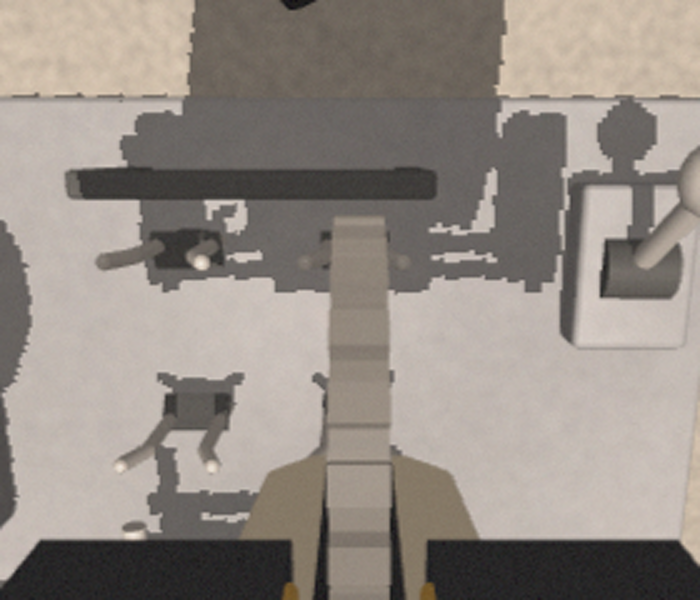

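Request:
{"method": "carry_out", "body": {"rows": [[-0.003, -0.002, 0.01, 0, -0.4, 0], [-0.003, -0.002, 0.022, 0, -0.4, 0], [-0.003, -0.002, 0.022, 0, -0.4, 0], [-0.003, -0.002, 0.022, 0, -0.4, 0]]}}

```text
t: 8.4
tool_pos: [0.516, -0.0717, 0.1779]
orientation: [-0.164, -3.136, 0.002]
force: [-0.1, 0.0, -3.6]
opening: 0.012
gripper_force: 35.0
```

```bash
python3 - <<'E'
from h import *
s=robot.read_state();rs=yawtilt(-6.1,0);S=np.array([.5163,-.0703,.080])
print(s['t'],delta(S+[0,0,.024],rs),s['force'])
E
```

```text
8.4 (array([-0.0002,  0.0016,  0.0739]), array([-0.1, -0.1,  0.1])) [-0.05648491  0.02275355 -3.61426474]
```

Request:
{"method": "carry_out", "body": {"rows": [[0, 0.0005, 0.02, 0, 0, 0], [0, 0.0005, 0.04, 0, 0, 0], [0, 0.0005, 0.055, 0, 0, 0], [0, 0.0005, 0.064, 0, 0, 0], [0, 0.0005, 0.067, 0, 0, 0], [0, 0.0005, 0.067, 0, 0, 0]]}}

```text
t: 9.15
tool_pos: [0.5164, -0.0714, 0.1114]
orientation: [-0.164, -3.137, 0.002]
force: [1.1, 0.0, -4.4]
opening: 0.0118
gripper_force: 35.0
```

Request:
{"method": "carry_out", "body": {"rows": [[0, 0, 0.002, 0, 0, 0], [0, 0, 0.004, 0, 0, 0], [0, 0, 0.004, 0, 0, 0]]}}

```text
t: 9.52
tool_pos: [0.5161, -0.0714, 0.107]
orientation: [-0.164, -3.136, 0.002]
force: [1.0, 0.1, -4.1]
opening: 0.012
gripper_force: 35.0
```

Request:
{"method": "carry_out", "body": {"rows": [[0, 0, 0.001, 0, 0, 0], [0, 0, 0.002, 0, 0, 0], [0, 0, 0.002, 0, 0, 0]]}}

```text
t: 9.9
tool_pos: [0.5164, -0.0714, 0.1068]
orientation: [-0.164, -3.137, 0.002]
force: [-8.3, 1.9, 10.9]
opening: 0.0114
gripper_force: 35.0
```

Request:
{"method": "carry_out", "body": {"rows": [[0.001, 0, 0, 0, 0, 0], [0.002, 0, 0, 0, 0, 0], [0.002, 0, 0, 0, 0, 0], [0.002, 0, 0, 0, 0, 0]]}}

```text
t: 10.4
tool_pos: [0.515, -0.0714, 0.1061]
orientation: [0.164, 3.136, -0.003]
force: [-0.2, -0.3, 5.6]
opening: 0.0117
gripper_force: 35.0
```

Request:
{"method": "carry_out", "body": {"rows": [[0, 0, 0.001, 0, 0, 0], [0, 0, 0.001, 0, 0, 0], [0, 0, 0.001, 0, 0, 0]]}}

```text
t: 10.78
tool_pos: [0.5151, -0.0714, 0.106]
orientation: [0.164, 3.136, -0.003]
force: [-4.0, 0.8, 13.9]
opening: 0.0115
gripper_force: 35.0
```

Request:
{"method": "carry_out", "body": {"rows": [[0, 0, -0.001, 0, 0, 0], [0, 0, -0.001, 0, 0, 0], [0, 0, -0.001, 0, 0, 0], [0, 0, -0.001, 0, 0, 0]], "jaw": 165}}

```text
t: 11.28
tool_pos: [0.5139, -0.0711, 0.1047]
orientation: [-0.164, -3.136, 0.002]
force: [-1.0, 0.7, 0.4]
opening: 0.0326
gripper_force: 0.0
```

Request:
{"method": "carry_out", "body": {"rows": [[0, 0, -0.02, 0, 0, 0], [0, 0, -0.06, 0, 0, 0], [0, 0, -0.12, 0, 0, 0], [0, 0, -0.16, 0, 0, 0], [0, 0, -0.16, 0, 0, 0]]}}

```text
t: 11.9
tool_pos: [0.5163, -0.0714, 0.2696]
orientation: [0.164, 3.131, -0.004]
force: [0.1, -0.9, -0.9]
opening: 0.0326
gripper_force: 0.0
```

```bash
python3 - <<'E'
from h import *
r,p=T();s=robot.read_state();print(s['t'],p,s['opening'],s['force'])
im=robot.read_camera('wrist')[:,:,::-1];np.savez('w5.npz',r=r.as_rotvec(),p=p)
cv2.imwrite('pics/w5.png',im)
for d in robot.outline_of('wrist',"sprocket_a_center"):
    ys,xs=np.where(d['pixels']);print(round(d['conf'],2),np.round(d['pixel']),xs.min(),xs.max(),ys.min(),ys.max())
S=np.array([.5163,-.0714,.080]);m=yawtilt(-6.1,0).as_matrix()
print([proj('wrist',S+k).round(0) for k in([0,0,.06],m[:,0]*.06,-m[:,0]*.06)])
rg=yawtilt(14.1,20);u=-rg.as_matrix()[:,2];B=np.array([.4779,.3905,.086])
print(delta(B+.124*u,rg),(B+.124*u).round(3))
E
```

```text
11.9 [ 0.51634004 -0.0714497   0.26957303] 0.032595156634194156 [ 0.0832534  -0.93121612 -0.90684548]
0.96 [285. 183.] 278 290 132 236
[array([284., 204.]), array([284., 136.]), array([284., 239.])]
(array([0.0698, 0.4154, 0.0618]), array([-19.9,   3.5, -19.9])) [0.488 0.349 0.203]
```

Request:
{"method": "carry_out", "body": {"rows": [[0.01, 0.06, 0, 0, 0, 0], [0.02, 0.12, 0, -4, 1, -4], [0.03, 0.18, 0.0, -8, 1.5, -8], [0.04, 0.24, 0.0, -12, 2, -12], [0.05, 0.3, 0.01, -16, 3, -16], [0.06, 0.36, 0.03, -19.9, 3.5, -19.9], [0.07, 0.415, 0.062, -19.9, 3.5, -19.9], [0.07, 0.415, 0.062, -19.9, 3.5, -19.9], [0.07, 0.415, 0.062, -19.9, 3.5, -19.9], [0.07, 0.415, 0.062, -19.9, 3.5, -19.9]], "jaw": 90}}

```text
t: 13.25
tool_pos: [0.4885, 0.3481, 0.2029]
orientation: [0.373, -3.03, -0.535]
force: [0.3, 0.2, 0.3]
opening: 0.0603
gripper_force: 0.0
```

```bash
python3 - <<'E'
from h import *
r,p=T();s=robot.read_state();print(s['t'],p,s['opening'],s['force'])
im=robot.read_camera('wrist')[:,:,::-1]
cv2.imwrite('pics/w6.png',im)
for d in robot.outline_of('wrist',"sprocket_a_center"):
    ys,xs=np.where(d['pixels']);print(round(d['conf'],2),np.round(d['pixel']),xs.min(),xs.max(),ys.min(),ys.max())
rg=yawtilt(14.1,20);m=rg.as_matrix();u=-m[:,2];B=np.array([.4779,.3905,.086])
print([proj('wrist',B+k).round(0) for k in(.06*u,m[:,0]*.06,-m[:,0]*.06)])
print(delta(B+.023*u,rg))
E
```

```text
13.25 [0.48846336 0.34805253 0.20290957] 0.06025027022791145 [0.27603062 0.15969749 0.34214126]
[array([285., 221.]), array([285., 138.]), array([284., 258.])]
(array([0.0003, 0.0009, 0.1023]), array([ 0. ,  0.1, -0.1]))
```

Request:
{"method": "carry_out", "body": {"rows": [[-0.001, 0.001, 0.03, 0, 0, 0], [-0.001, 0.001, 0.06, 0, 0, 0], [-0.001, 0.001, 0.085, 0, 0, 0], [-0.001, 0.001, 0.102, 0, 0, 0], [-0.001, 0.001, 0.102, 0, 0, 0], [-0.001, 0.001, 0.102, 0, 0, 0]]}}

```text
t: 14.1
tool_pos: [0.4809, 0.384, 0.1083]
orientation: [0.375, -3.03, -0.536]
force: [0.3, -0.4, -0.3]
opening: 0.0602
gripper_force: 0.0
```

Request:
{"method": "carry_out", "body": {"rows": [[0, 0, 0, 0, 0, 0], [0, 0, 0, 0, 0, 0], [0, 0, 0, 0, 0, 0], [0, 0, 0, 0, 0, 0], [0, 0, 0, 0, 0, 0], [0, 0, 0, 0, 0, 0], [0, 0, 0, 0, 0, 0]], "jaw": 255, "force": 35}}

```text
t: 14.98
tool_pos: [0.4801, 0.384, 0.1071]
orientation: [0.375, -3.029, -0.535]
force: [-0.0, -0.4, -0.2]
opening: 0.012
gripper_force: 35.0
```

```bash
python3 - <<'E'
from h import *
r,p=T();s=robot.read_state();print(s['t'],p,s['opening'],s['force'],s['gripper_force'])
rg=yawtilt(14.1,20);u=-rg.as_matrix()[:,2];B=np.array([.4779,.3905,.086])
print(delta(B+.023*u,rg))
E
```

```text
14.975 [0.48007322 0.38398145 0.10706865] 0.01196644678294646 [-0.0443953  -0.38688109 -0.18135505] 34.99454140663147
(array([ 0.0005, -0.0008, -0.0009]), array([ 0., -0., -0.]))
```

Request:
{"method": "carry_out", "body": {"rows": [[0, 0, -0.02, 0, 0, 0], [0, 0, -0.05, 0, 0, 0], [0, 0, -0.1, 0, 0, 0], [0, 0, -0.15, 0, 0, 0], [0, 0, -0.15, 0, 0, 0]]}}

```text
t: 15.6
tool_pos: [0.4958, 0.3336, 0.2545]
orientation: [0.376, -3.038, -0.539]
force: [0.3, 0.2, -3.3]
opening: 0.0119
gripper_force: 35.0
```

```bash
python3 - <<'E'
from h import *
p4=L('w4.npz')
q=np.array([atz('wrist',np.array(x)/2.5+[140,60],.086,p4) for x in[(103,262),(202,262),(120,466),(211,466)]]);print(q.round(4).tolist(),q.mean(0))
q=np.array([atz('wrist',np.array(x)/2.5+[140,60],.086,p4) for x in[(303,262),(403,262)]]);print(q.round(4).tolist(),q.mean(0))
r,p=T();s=robot.read_state();print(s['t'],p,s['opening'],s['force'],s['gripper_force'])
rs=yawtilt(-6.1,0);S=np.array([.5074,-.1424,.080])
print(delta(S+[0,0,.024+.10],rs))
E
```

```text
[[0.4664, -0.156, 0.086], [0.4701, -0.1206, 0.086], [0.5447, -0.1644, 0.086], [0.5484, -0.1295, 0.086]] [ 0.50741389 -0.14262106  0.086     ]
[[0.4738, -0.0845, 0.086], [0.4775, -0.0488, 0.086]] [ 0.47567188 -0.066667    0.086     ]
15.6 [0.4957773  0.33363098 0.25454016] 0.01185747801696202 [ 0.33414342  0.17053142 -3.33898579] 34.99156057834625
(array([ 0.1045, -0.4535, -0.1127]), array([19.9, -3. , 20. ]))
```

Request:
{"method": "carry_out", "body": {"rows": [[0.013, -0.0537, -0.0223, 0, 0, 0], [0.026, -0.1074, -0.0446, 4, -0.6, 4], [0.039, -0.161, -0.067, 8, -1.2, 8], [0.052, -0.215, -0.0893, 12, -1.8, 12], [0.065, -0.268, -0.1116, 16, -2.4, 16], [0.078, -0.322, -0.134, 19.9, -3, 20], [0.0915, -0.376, -0.156, 19.9, -3, 20], [0.1045, -0.4295, -0.1785, 19.9, -3, 20], [0.1045, -0.4295, -0.1785, 19.9, -3, 20], [0.1045, -0.4295, -0.1785, 19.9, -3, 20]]}}

```text
t: 16.85
tool_pos: [0.5041, -0.1415, 0.2676]
orientation: [-0.165, -3.126, 0.002]
force: [-0.2, -0.1, -4.5]
opening: 0.0116
gripper_force: 35.0
```

```bash
python3 - <<'E'
from h import *
r,p=T();s=robot.read_state();print(s['t'],p,s['opening'],s['force'],s['gripper_force'])
rs=yawtilt(-6.1,0);S=np.array([.5077,-.1424,.080])
print(delta(S+[0,0,.024],rs))
E
```

```text
16.85 [ 0.504108   -0.14149897  0.26761827] 0.011620830462441358 [-0.24134475 -0.1224667  -4.51748115] 34.996994733810425
(array([-0.0055, -0.0002,  0.1636]), array([-0.1, -0.6,  0. ]))
```

Request:
{"method": "carry_out", "body": {"rows": [[-0.004, 0, 0.04, 0, -0.5, 0], [-0.004, 0, 0.08, 0, -0.5, 0], [-0.004, 0, 0.09, 0, -0.5, 0], [-0.004, 0, 0.09, 0, -0.5, 0], [-0.004, 0, 0.09, 0, -0.5, 0]]}}

```text
t: 17.48
tool_pos: [0.509, -0.1425, 0.1807]
orientation: [0.163, 3.135, -0.006]
force: [-0.3, 0.5, -2.6]
opening: 0.0121
gripper_force: 35.0
```

```bash
python3 - <<'E'
from h import *
r,p=T();s=robot.read_state();print(s['t'],p,s['force'])
rs=yawtilt(-6.1,0);S=np.array([.5077,-.1424,.080])
print(delta(S+[0,0,.024],rs))
E
```

```text
17.475 [ 0.50898295 -0.14249173  0.18069616] [-0.31019906  0.46241545 -2.61416165]
(array([0.0015, 0.0002, 0.0767]), array([-0.2,  0.1,  0.1]))
```

Request:
{"method": "carry_out", "body": {"rows": [[0.002, 0, 0.02, 0, 0, 0], [0.002, 0, 0.04, 0, 0, 0], [0.002, 0, 0.058, 0, 0, 0], [0.002, 0, 0.066, 0, 0, 0], [0.002, 0, 0.07, 0, 0, 0], [0.002, 0, 0.07, 0, 0, 0]]}}

```text
t: 18.23
tool_pos: [0.5063, -0.1427, 0.1086]
orientation: [0.164, 3.137, -0.005]
force: [4.8, -0.2, -5.9]
opening: 0.0113
gripper_force: 35.0
```

Request:
{"method": "carry_out", "body": {"rows": [[0, 0, 0.0015, 0, 0, 0], [0, 0, 0.003, 0, 0, 0], [0, 0, 0.003, 0, 0, 0]]}}

```text
t: 18.6
tool_pos: [0.5064, -0.1427, 0.106]
orientation: [0.164, 3.137, -0.005]
force: [5.6, -1.5, -2.6]
opening: 0.0116
gripper_force: 35.0
```

Request:
{"method": "carry_out", "body": {"rows": [[0, 0, 0.001, 0, 0, 0], [0, 0, 0.0015, 0, 0, 0], [0, 0, 0.0015, 0, 0, 0]]}}

```text
t: 18.98
tool_pos: [0.5064, -0.1427, 0.1046]
orientation: [0.164, 3.137, -0.005]
force: [5.1, -0.2, -0.8]
opening: 0.0115
gripper_force: 35.0
```

Request:
{"method": "carry_out", "body": {"rows": [[-0.001, 0, 0.001, 0, 0, 0], [-0.001, 0, 0.001, 0, 0, 0], [-0.001, 0, 0.001, 0, 0, 0]]}}

```text
t: 19.35
tool_pos: [0.5072, -0.1429, 0.1037]
orientation: [0.164, 3.137, -0.005]
force: [3.4, -0.1, 5.1]
opening: 0.0116
gripper_force: 35.0
```

Request:
{"method": "carry_out", "body": {"rows": [[0, 0, 0.001, 0, 0, 0], [0, 0, 0.001, 0, 0, 0], [0, 0, 0.001, 0, 0, 0]]}}

```text
t: 19.73
tool_pos: [0.5075, -0.143, 0.1035]
orientation: [0.164, 3.136, -0.006]
force: [0.9, 0.5, 10.6]
opening: 0.0117
gripper_force: 35.0
```

Request:
{"method": "carry_out", "body": {"rows": [[0, 0, 0, 0, 0, 0], [0, 0, 0, 0, 0, 0], [0, 0, 0, 0, 0, 0], [0, 0, 0, 0, 0, 0]], "jaw": 165}}

```text
t: 20.23
tool_pos: [0.5063, -0.1425, 0.1016]
orientation: [-0.164, -3.136, 0.004]
force: [-0.5, 0.3, 0.4]
opening: 0.0327
gripper_force: 0.0
```

Request:
{"method": "carry_out", "body": {"rows": [[0, 0, -0.02, 0, 0, 0], [0, 0, -0.06, 0, 0, 0], [0.02, 0, -0.12, 0, 0, 0], [0.05, 0, -0.18, 0, 0, 0], [0.08, 0, -0.18, 0, 0, 0], [0.08, 0, -0.18, 0, 0, 0]]}}

```text
t: 20.98
tool_pos: [0.4268, -0.1339, 0.2837]
orientation: [0.165, 3.135, -0.006]
force: [0.8, 0.7, 0.2]
opening: 0.0329
gripper_force: 0.0
```

```bash
python3 - <<'E'
from h import *
r,p=T();s=robot.read_state();print(s['t'],p,s['opening'],s['force'])
im=robot.read_camera('wrist')[:,:,::-1];np.savez('w7.npz',r=r.as_rotvec(),p=p)
cv2.imwrite('pics/w7.png',im);cv2.imwrite('pics/w7c.png',cv2.resize(im[90:390,80:480],(800,600),interpolation=cv2.INTER_CUBIC))
E
```

```text
20.975 [ 0.42680294 -0.13393107  0.28366565] 0.0329317257861177 [0.80811858 0.66743278 0.24943622]
```

View pics/w7c.png

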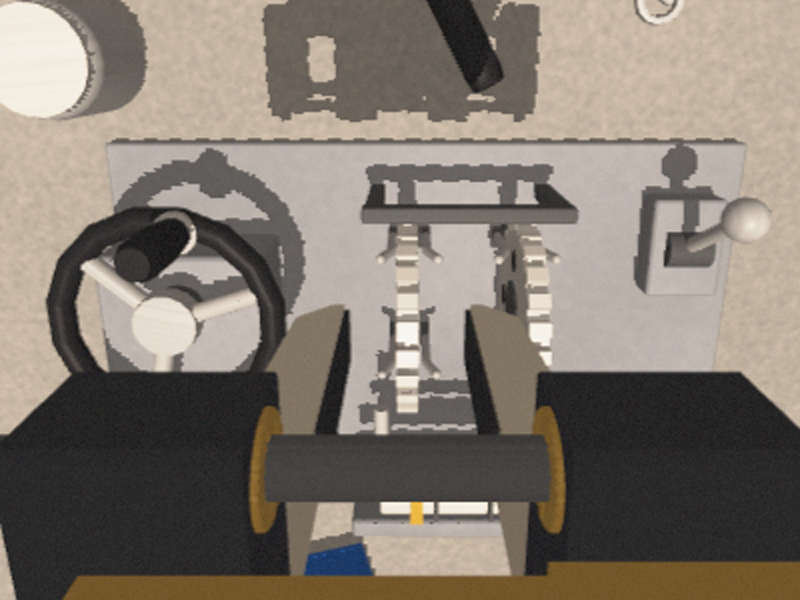

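```bash
python3 - <<'E'
from h import *
p2=L('w2.npz');p7=L('w7.npz');s=1/1.42857
print('hub',tri([('wrist',(162.5,252.5),p7),('wrist',(177*s,345*s),p2),('scene',(158,296))]))
ob=[('wrist',(149,221),p7),('wrist',(152*s,300*s),p2),('scene',(148,265)),('side',(300,140))]
print('top',tri(ob),tri(ob[:3]))
for z in(.15,.155,.16):print(z,atz('wrist',(149,221),z,p7).round(4),atz('wrist',(152*s,300*s),z,p2).round(4))
print('base',atz('wrist',(170,207),.1,p7))
for z in(.09,.095,.1):print(atz('wrist',(162.5,252.5),z,p7),atz('wrist',(177*s,345*s),z,p2))
# rim fit: rim outline w7
for d in robot.outline_of('wrist','crank_grip')+robot.outline_of('wrist','wheel'):
    ys,xs=np.where(d['pixels']);print(round(d['conf'],2),np.round(d['pixel']),xs.min(),xs.max(),ys.min(),ys.max())
r,p=T();print(r.as_matrix().round(3))
E
```

```text
hub (array([ 0.49331453, -0.29044528,  0.09536985]), array([0.0014, 0.0014, 0.0027]))
top (array([ 0.4339484 , -0.27033287,  0.15057686]), array([0.0018, 0.0043, 0.0035, 0.0039])) (array([ 0.43463324, -0.26971866,  0.15494271]), array([0.0008, 0.0028, 0.0034]))
0.15 [ 0.4352 -0.2724  0.15  ] [ 0.4353 -0.2756  0.15  ]
0.155 [ 0.4338 -0.2699  0.155 ] [ 0.4339 -0.2726  0.155 ]
0.16 [ 0.4324 -0.2675  0.16  ] [ 0.4324 -0.2697  0.16  ]
base [ 0.43516712 -0.26857455  0.1       ]
[ 0.49476515 -0.29412819  0.09      ] [ 0.49509804 -0.29478704  0.09      ]
[ 0.49275326 -0.29179478  0.095     ] [ 0.49307442 -0.292071    0.095     ]
[ 0.49074136 -0.28946137  0.1       ] [ 0.49105079 -0.28935496  0.1       ]
0.56 [156. 215.] 136 175 198 230
0.97 [157. 235.] 103 222 193 276
[[-0.995  0.105 -0.002]
 [ 0.105  0.995 -0.002]
 [ 0.001 -0.003 -1.   ]]
```

Request:
{"method": "carry_out", "body": {"rows": [[-0.01, -0.05, 0.02, 0, 0, 0], [-0.02, -0.1, 0.05, 0, 0, 0], [-0.0215, -0.1346, 0.09, 0, 0, 0], [-0.0215, -0.1346, 0.11, 0, 0, 0], [-0.0215, -0.1346, 0.11, 0, 0, 0], [-0.0215, -0.1346, 0.13, 0, 0, 0], [-0.0215, -0.1346, 0.15, 0, 0, 0], [-0.0215, -0.1346, 0.167, 0, 0, 0], [-0.0215, -0.1346, 0.167, 0, 0, 0], [-0.0215, -0.1346, 0.167, 0, 0, 0]], "jaw": 90}}

```text
t: 22.38
tool_pos: [0.435, -0.2706, 0.1164]
orientation: [0.164, 3.137, -0.005]
force: [0.0, 0.8, 0.4]
opening: 0.0601
gripper_force: 0.0
```

Request:
{"method": "carry_out", "body": {"rows": [[0, 0, 0, 0, 0, 0], [0, 0, 0, 0, 0, 0], [0, 0, 0, 0, 0, 0], [0, 0, 0, 0, 0, 0], [0, 0, 0, 0, 0, 0]], "jaw": 255, "force": 45}}

```text
t: 23.0
tool_pos: [0.4345, -0.271, 0.1157]
orientation: [-0.165, -3.137, 0.006]
force: [-0.3, -4.3, 0.4]
opening: 0.0231
gripper_force: 45.0
```

```bash
python3 - <<'E'
from h import *
r,p=T();s=robot.read_state();print(s['t'],p,s['opening'],s['force'],s['gripper_force'])
C=np.array([.493,-.291]);d=p[:2]-C;th=np.degrees(np.arctan2(d[1],d[0]));print(np.hypot(*d),th)
E
```

```text
23.0 [ 0.43451057 -0.27101765  0.11567049] 0.023100155567471338 [-0.29466093 -4.31729905  0.37559328] 44.99984096910339
0.06180863436850449 161.13775814747135
```

```bash
cat > circ.py <<'E'
import sys
from h import *
def circ(th0,steps,C,r,yaw=-6.05):
    Rm=yawtilt(yaw,0).as_matrix()
    f=lambda t:np.array([C[0]+r*np.cos(np.radians(t)),C[1]+r*np.sin(np.radians(t)),0])
    print([[float(v) for v in np.round(Rm.T@(f(th0-a)-f(th0)),4)[:2]]+[0,0,0,0] for a in steps])
E
python3 -c "
from circ import *
circ(161.1,[5,15,30,45,60,75,90,90,90],(.493,-.291),.0605)"
```

```text
[[-0.0014, 0.0051, 0, 0, 0, 0], [-0.0055, 0.0148, 0, 0, 0, 0], [-0.0146, 0.0277, 0, 0, 0, 0], [-0.0268, 0.0378, 0, 0, 0, 0], [-0.0411, 0.0444, 0, 0, 0, 0], [-0.0567, 0.047, 0, 0, 0, 0], [-0.0724, 0.0455, 0, 0, 0, 0], [-0.0724, 0.0455, 0, 0, 0, 0], [-0.0724, 0.0455, 0, 0, 0, 0]]
```

Request:
{"method": "carry_out", "body": {"rows": [[-0.0014, 0.0051, 0, 0, 0, 0], [-0.0055, 0.0148, 0, 0, 0, 0], [-0.0146, 0.0277, 0, 0, 0, 0], [-0.0268, 0.0378, 0, 0, 0, 0], [-0.0411, 0.0444, 0, 0, 0, 0], [-0.0567, 0.047, 0, 0, 0, 0], [-0.0724, 0.0455, 0, 0, 0, 0], [-0.0724, 0.0455, 0, 0, 0, 0]]}}

```text
t: 24.0
tool_pos: [0.5118, -0.2337, 0.1157]
orientation: [-0.165, -3.137, 0.007]
force: [0.6, -6.0, 1.0]
opening: 0.0235
gripper_force: 45.0
```

```bash
python3 - <<'E'
from circ import *
r,p=T();s=robot.read_state();print(s['t'],p,s['opening'],s['force'],s['gripper_force'],r.as_matrix().round(3)[0])
C=np.array([.493,-.291]);d=p[:2]-C;th=np.degrees(np.arctan2(d[1],d[0]));print(np.hypot(*d),th)
E
```

```text
24.0 [ 0.51180756 -0.2337182   0.1156963 ] 0.023463792380419665 [ 0.56944987 -5.97080026  0.97504934] 45.00010095303878 [-0.995  0.105 -0.001]
0.06029037400193966 71.82323381891094
```

```bash
python3 -c "
from circ import *
circ(71.1,[5,15,30,46,62,78,94,110,126,143,160,160],(.493,-.291),.0602)"
```

```text
[[-0.0051, -0.0014, 0, 0, 0, 0], [-0.0147, -0.0055, 0, 0, 0, 0], [-0.0276, -0.0146, 0, 0, 0, 0], [-0.0381, -0.0276, 0, 0, 0, 0], [-0.0447, -0.043, 0, 0, 0, 0], [-0.0468, -0.0596, 0, 0, 0, 0], [-0.0442, -0.0761, 0, 0, 0, 0], [-0.0372, -0.0913, 0, 0, 0, 0], [-0.0262, -0.104, 0, 0, 0, 0], [-0.0112, -0.1136, 0, 0, 0, 0], [0.0059, -0.1184, 0, 0, 0, 0], [0.0059, -0.1184, 0, 0, 0, 0]]
```

Request:
{"method": "carry_out", "body": {"rows": [[-0.0051, -0.0014, 0, 0, 0, 0], [-0.0147, -0.0055, 0, 0, 0, 0], [-0.0276, -0.0146, 0, 0, 0, 0], [-0.0381, -0.0276, 0, 0, 0, 0], [-0.0447, -0.043, 0, 0, 0, 0], [-0.0468, -0.0596, 0, 0, 0, 0], [-0.0442, -0.0761, 0, 0, 0, 0], [-0.0372, -0.0913, 0, 0, 0, 0], [-0.0262, -0.104, 0, 0, 0, 0], [-0.0112, -0.1136, 0, 0, 0, 0], [0.0059, -0.1184, 0, 0, 0, 0], [0.0059, -0.1184, 0, 0, 0, 0]]}}

```text
t: 25.5
tool_pos: [0.4924, -0.3502, 0.1157]
orientation: [-0.166, -3.136, 0.005]
force: [-2.3, -3.1, 0.1]
opening: 0.0231
gripper_force: 45.0
```

```bash
python3 - <<'E'
from circ import *
r,p=T();s=robot.read_state();print(s['t'],p,s['opening'],s['force'],s['gripper_force'],r.as_matrix().round(3)[0])
C=np.array([.493,-.291]);d=p[:2]-C;th=np.degrees(np.arctan2(d[1],d[0]));print(np.hypot(*d),th)
circ(-88.9,[5,15,28,42,55,65,65],C,.0602)
for n in('scene','side'): im=robot.read_camera(n)[:,:,::-1];cv2.imwrite(f'pics/{n}1.png',im)
for t in('wheel','gauge'):
  for n in('scene','side'):
    for d in robot.outline_of(n,t): print(t,n,round(d['conf'],2),d['pixel'],d['pixels'].sum())
E
```

```text
25.5 [ 0.49239156 -0.35019884  0.11570623] 0.02314658814778146 [-2.27335546 -3.05017382  0.1176792 ] 44.99980156400703 [-0.994  0.106 -0.001]
0.059201965622205 -90.58886150735339
[[0.0052, -0.0004, 0, 0, 0, 0], [0.0157, 0.0001, 0, 0, 0, 0], [0.0289, 0.0035, 0, 0, 0, 0], [0.0419, 0.0103, 0, 0, 0, 0], [0.0521, 0.0193, 0, 0, 0, 0], [0.0585, 0.0277, 0, 0, 0, 0], [0.0585, 0.0277, 0, 0, 0, 0]]
wheel scene 0.61 [161.8, 300.1] 1108
wheel side 0.77 [280.5, 150.6] 378
wheel side 0.43 [283.3, 197.0] 83
gauge scene 0.19 [257.2, 219.6] 116
```

```bash
cat > g.py <<'E'
from h import *
def brass(im,box):
    x0,x1,y0,y1=box;h=cv2.cvtColor(im[y0:y1,x0:x1],cv2.COLOR_BGR2HSV)
    m=(h[...,0]>12)&(h[...,0]<28)&(h[...,1]>130)&(h[...,2]>90)
    ys,xs=np.where(m);return len(xs),(xs.mean()+x0,ys.mean()+y0) if len(xs) else None,(xs.min()+x0,xs.max()+x0) if len(xs) else None
E
python3 - <<'E'
from g import *
b=(205,285,275,325)
for f in('scene0','scene1'):print(f,brass(cv2.imread(f'pics/{f}.png'),b))
for f in('side0','side1'):print(f,brass(cv2.imread(f'pics/{f}.png'),(225,262,150,190)))
print('w7',brass(cv2.imread('pics/w7.png'),(250,340,325,360)))
p7=L('w7.npz')
print(atz('wrist',(417/2+80,512/2+90),.11,p7))
im=cv2.imread('pics/scene1.png')[255:345,120:300];im2=cv2.imread('pics/side1.png')[120:240,200:320]
a=cv2.resize(im,None,fx=4.4,fy=4.4,interpolation=cv2.INTER_CUBIC);cv2.imwrite('pics/sc1c.png',a)
E
```

```text
scene0 (14, (np.float64(233.07142857142858), np.float64(300.35714285714283)), (np.int64(231), np.int64(235)))
scene1 (13, (np.float64(226.07692307692307), np.float64(289.2307692307692)), (np.int64(224), np.int64(228)))
side0 (14, (np.float64(241.5), np.float64(164.5)), (np.int64(240), np.int64(243)))
side1 (16, (np.float64(250.9375), np.float64(165.3125)), (np.int64(249), np.int64(253)))
w7 (65, (np.float64(287.9076923076923), np.float64(346.38461538461536)), (np.int64(285), np.int64(291)))
[ 0.63295945 -0.15019884  0.11      ]
```

View pics/sc1c.png

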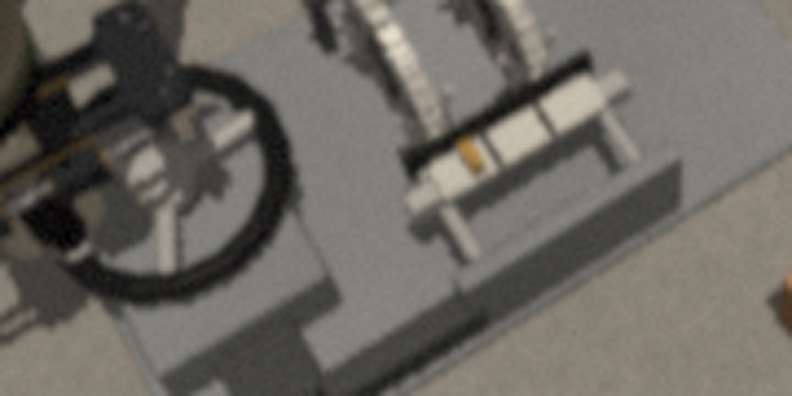

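Request:
{"method": "carry_out", "body": {"rows": [[0.0052, -0.0004, 0, 0, 0, 0], [0.0157, 0.0001, 0, 0, 0, 0], [0.0289, 0.0035, 0, 0, 0, 0], [0.0419, 0.0103, 0, 0, 0, 0], [0.0521, 0.0193, 0, 0, 0, 0], [0.0521, 0.0193, 0, 0, 0, 0]]}}

```text
t: 26.55
tool_pos: [0.4428, -0.3253, 0.1157]
orientation: [-0.164, -3.136, 0.006]
force: [-3.7, -4.2, 0.1]
opening: 0.0235
gripper_force: 45.0
```

```bash
python3 - <<'E'
from g import *
from circ import circ
r,p=T();s=robot.read_state();print(s['t'],p,s['opening'],s['force'])
C=np.array([.493,-.291]);d=p[:2]-C;print(np.hypot(*d),np.degrees(np.arctan2(d[1],d[0])))
S=robot.read_camera('scene')[:,:,::-1];cv2.imwrite('pics/scene2.png',S)
b=(205,285,270,325);print(brass(S,b))
# rib positions: intensity profile along the beam line through block, both frames
for f,c in(('scene1',None),('scene2',None)):
    im=cv2.imread(f'pics/{f}.png');c=np.array(brass(im,b)[1]);u=proj('scene',[.6+.0106,-.12+.0994,.1])-proj('scene',[.6,-.12,.1]);
    print(f,c.round(2),'px/mm',np.linalg.norm(u)/100)
    u/=np.linalg.norm(u);n=np.array([-u[1],u[0]])
    g=im.astype(np.float32).sum(2)/3
    t=np.arange(-12,32,.5)
    pr=np.mean([cv2.remap(g,(c[0]+u[0]*t+n[0]*k).astype(np.float32)[None],(c[1]+u[1]*t+n[1]*k).astype(np.float32)[None],cv2.INTER_LINEAR)[0] for k in(-1,0,1)],0)
    print(' '.join(f'{a:.1f}:{v:.0f}' for a,v in zip(t,pr)))
circ(-143.9,[3,6,9,12,15,15],C,.0602)
E
```

```text
26.55 [ 0.44282061 -0.3253307   0.11569843] 0.023460092207068756 [-3.71133768 -4.16655355  0.0999105 ]
0.06079940976220028 -145.62164892867312
(13, (np.float64(228.6153846153846), np.float64(284.2307692307692)), (np.int64(227), np.int64(230)))
scene1 [226.08 289.23] px/mm 0.3757022927542606
-12.0:130 -11.5:136 -11.0:139 -10.5:142 -10.0:151 -9.5:162 -9.0:172 -8.5:176 -8.0:179 -7.5:181 -7.0:181 -6.5:180 -6.0:180 -5.5:179 -5.0:179 -4.5:177 -4.0:174 -3.5:170 -3.0:161 -2.5:145 -2.0:130 -1.5:121 -1.0:119 -0.5:120 0.0:123 0.5:127 1.0:134 1.5:142 2.0:151 2.5:160 3.0:158 3.5:144 4.0:126 4.5:111 5.0:112 5.5:128 6.0:149 6.5:166 7.0:174 7.5:177 8.0:178 8.5:180 9.0:179 9.5:179 10.0:179 10.5:180 11.0:181 11.5:181 12.0:182 12.5:182 13.0:180 13.5:180 14.0:180 14.5:182 15.0:180 15.5:178 16.0:176 16.5:172 17.0:160 17.5:140 18.0:119 18.5:109 19.0:112 19.5:130 20.0:152 20.5:167 21.0:174 21.5:178 22.0:181 22.5:181 23.0:181 23.5:182 24.0:183 24.5:182 25.0:182 25.5:182 26.0:182 26.5:181 27.0:180 27.5:180 28.0:181 28.5:181 29.0:180 29.5:180 30.0:180 30.5:178 31.0:174 31.5:168
scene2 [228.62 284.23] px/mm 0.
[... 271 characters left out ...]
.0:147 2.5:159 3.0:166 3.5:171 4.0:171 4.5:172 5.0:173 5.5:174 6.0:175 6.5:176 7.0:177 7.5:176 8.0:176 8.5:176 9.0:175 9.5:175 10.0:174 10.5:173 11.0:171 11.5:168 12.0:157 12.5:142 13.0:121 13.5:106 14.0:107 14.5:125 15.0:145 15.5:159 16.0:169 16.5:173 17.0:173 17.5:172 18.0:172 18.5:171 19.0:171 19.5:173 20.0:175 20.5:176 21.0:175 21.5:174 22.0:174 22.5:174 23.0:174 23.5:172 24.0:173 24.5:173 25.0:173 25.5:173 26.0:168 26.5:159 27.0:141 27.5:120 28.0:103 28.5:96 29.0:99 29.5:110 30.0:120 30.5:125 31.0:128 31.5:128
[[0.0021, 0.0024, 0, 0, 0, 0], [0.004, 0.0049, 0, 0, 0, 0], [0.0058, 0.0075, 0, 0, 0, 0], [0.0074, 0.0102, 0, 0, 0, 0], [0.0089, 0.0129, 0, 0, 0, 0], [0.0089, 0.0129, 0, 0, 0, 0]]
```

```bash
python3 -c "
from circ import *
circ(-143.9,[4,12,22,32,40,44,44,44],(.493,-.291),.0602)"
```

```text
[[0.0027, 0.0032, 0, 0, 0, 0], [0.0074, 0.0102, 0, 0, 0, 0], [0.0119, 0.0197, 0, 0, 0, 0], [0.0146, 0.0298, 0, 0, 0, 0], [0.0155, 0.0381, 0, 0, 0, 0], [0.0155, 0.0423, 0, 0, 0, 0], [0.0155, 0.0423, 0, 0, 0, 0], [0.0155, 0.0423, 0, 0, 0, 0]]
```

Request:
{"method": "carry_out", "body": {"rows": [[0.0027, 0.0032, 0, 0, 0, 0], [0.0074, 0.0102, 0, 0, 0, 0], [0.0119, 0.0197, 0, 0, 0, 0], [0.0146, 0.0298, 0, 0, 0, 0], [0.0155, 0.0381, 0, 0, 0, 0], [0.0155, 0.0423, 0, 0, 0, 0], [0.0155, 0.0423, 0, 0, 0, 0]]}}

```text
t: 27.48
tool_pos: [0.4319, -0.2826, 0.1157]
orientation: [-0.164, -3.136, 0.009]
force: [-2.9, -9.2, -0.7]
opening: 0.0234
gripper_force: 45.0
```

```bash
cat >> g.py <<'E'
def profile():
    b=(205,285,265,325);im=robot.read_camera('scene')[:,:,::-1].copy();cv2.imwrite('pics/scene3.png',im)
    c=np.array(brass(im,b)[1]);u=proj('scene',[.6+.0106,-.12+.0994,.1])-proj('scene',[.6,-.12,.1]);u/=np.linalg.norm(u);n=np.array([-u[1],u[0]])
    g=im.astype(np.float32).sum(2)/3;t=np.arange(-22,24,.5)
    pr=np.mean([cv2.remap(g,(c[0]+u[0]*t+n[0]*k).astype(np.float32)[None],(c[1]+u[1]*t+n[1]*k).astype(np.float32)[None],cv2.INTER_LINEAR)[0] for k in(-1,0,1)],0)
    print(c,[(float(a),int(v)) for a,v,l,h in zip(t[1:-1],pr[1:-1],pr[:-2],pr[2:]) if v<150 and v<=l and v<=h])
E
python3 - <<'E'
from g import *
r,p=T();s=robot.read_state();print(s['t'],p,s['opening'],s['force'])
C=np.array([.493,-.291]);d=p[:2]-C;print(np.hypot(*d),np.degrees(np.arctan2(d[1],d[0])))
profile()
im=cv2.imread('pics/scene3.png')[255:345,120:300];cv2.imwrite('pics/sc3c.png',cv2.resize(im,None,fx=4.4,fy=4.4,interpolation=cv2.INTER_CUBIC))
E
```

```text
27.475 [ 0.43189934 -0.28264726  0.11567756] 0.023417177870285945 [-2.93478541 -9.21973594 -0.67676683]
0.06166894292444496 172.21566042109296
[233.5        279.66666667] [(-6.5, 112), (-1.0, 109), (7.0, 104), (22.5, 94)]
```

Request:
{"method": "carry_out", "body": {"rows": [[0, 0, 0, 0, 0, 0], [0, 0, 0, 0, 0, 0], [0, 0, 0, 0, 0, 0], [0, 0, 0, 0, 0, 0]], "jaw": 90}}

```text
t: 28.02
tool_pos: [0.4323, -0.2812, 0.1154]
orientation: [-0.164, -3.136, 0.004]
force: [0.3, 0.2, -0.5]
opening: 0.0577
gripper_force: 0.0
```

Request:
{"method": "carry_out", "body": {"rows": [[0, 0, -0.02, 0, 0, 0], [0, 0, -0.06, 0, 0, 0], [0, 0, -0.11, 0, 0, 0], [0.01, 0.03, -0.15, 0, 0, 0], [0.01, 0.08, -0.15, 0, 0, 0], [0.01, 0.08, -0.15, 0, 0, 0]]}}

```text
t: 28.78
tool_pos: [0.4314, -0.1983, 0.2663]
orientation: [0.159, 3.136, -0.005]
force: [0.6, -0.6, -0.2]
opening: 0.06
gripper_force: 0.0
```

```bash
python3 - <<'E'
from g import *
profile()
s=robot.read_state();print(s['t'],s['tool_pos'],s['force'])
rs=yawtilt(-6.1,0);print(delta([.409,.061,.23],rs),delta([.409,.061,.095],rs))
for d in robot.outline_of('scene','lock_tip'):print(d['pixel'],d['conf'])
im=cv2.imread('pics/scene3.png')[190:330,120:300];cv2.imwrite('pics/sc3c.png',cv2.resize(im,None,fx=4.2,fy=4.2,interpolation=cv2.INTER_CUBIC))
E
```

```text
[233.75 279.75] [(-7.0, 113), (-1.0, 110), (7.0, 108), (22.0, 100)]
28.825 [ 0.43107633 -0.19952628  0.26562145] [-0.52036776 -0.39168565 -0.39471534]
(array([0.0485, 0.257 , 0.0347]), array([-0.2,  0. ,  0.2])) (array([0.0486, 0.2575, 0.1697]), array([-0.2,  0. ,  0.2]))
[258.1, 217.5] 0.39
```

Gauge is centred between the ribs and holds. Now the lever.

Request:
{"method": "carry_out", "body": {"rows": [[0.01, 0.06, 0.01, 0, 0, 0], [0.02, 0.12, 0.02, 0, 0, 0], [0.035, 0.18, 0.03, 0, 0, 0], [0.0485, 0.24, 0.035, 0, 0, 0], [0.0485, 0.257, 0.05, 0, 0, 0], [0.0485, 0.257, 0.1, 0, 0, 0], [0.0485, 0.257, 0.14, 0, 0, 0], [0.0485, 0.257, 0.17, 0, 0, 0], [0.0485, 0.257, 0.17, 0, 0, 0], [0.0485, 0.257, 0.17, 0, 0, 0]], "jaw": 255, "force": 10}}

```text
t: 30.12
tool_pos: [0.41, 0.0592, 0.0955]
orientation: [-0.166, -3.137, 0.005]
force: [1.2, 0.2, -0.7]
opening: 0.0004
gripper_force: 0.0
```

Request:
{"method": "carry_out", "body": {"rows": [[-0.015, 0, 0, 0, 0, 0], [-0.03, 0, 0, 0, 0, 0], [-0.045, 0, 0, 0, 0, 0], [-0.06, 0, 0, 0, 0, 0], [-0.075, 0, 0, 0, 0, 0], [-0.09, 0, 0, 0, 0, 0], [-0.098, 0, 0, 0, 0, 0], [-0.102, 0, 0, 0, 0, 0], [-0.102, 0, 0, 0, 0, 0]]}}

```text
t: 31.25
tool_pos: [0.511, 0.049, 0.0949]
orientation: [-0.165, -3.137, 0.005]
force: [-0.7, -0.3, -0.2]
opening: 0.0006
gripper_force: 0.0
```

Request:
{"method": "carry_out", "body": {"rows": [[-0.002, 0, 0, 0, 0, 0], [-0.004, 0, 0, 0, 0, 0], [-0.004, 0, 0, 0, 0, 0]]}}

```text
t: 31.62
tool_pos: [0.5137, 0.0488, 0.0943]
orientation: [-0.164, -3.134, 0.004]
force: [-4.6, 0.1, 2.7]
opening: 0.0004
gripper_force: 2.5
```

Request:
{"method": "carry_out", "body": {"rows": [[-0.002, 0, 0, 0, 0, 0], [-0.003, 0, 0, 0, 0, 0], [-0.003, 0, 0, 0, 0, 0]]}}

```text
t: 32.0
tool_pos: [0.5142, 0.0487, 0.094]
orientation: [-0.163, -3.129, 0.005]
force: [-18.8, 0.5, 13.2]
opening: 0.0002
gripper_force: 9.1
```

Request:
{"method": "carry_out", "body": {"rows": [[0.02, 0, 0, 0, 0, 0], [0.05, 0, 0, 0, 0, 0], [0.06, 0, -0.06, 0, 0, 0], [0.06, 0, -0.12, 0, 0, 0], [0.06, 0.06, -0.14, 0, 0, 0], [0.06, 0.12, -0.14, 0, 0, 0], [0.06, 0.12, -0.14, 0, 0, 0], [0.06, 0.12, -0.14, 0, 0, 0]]}}

```text
t: 33.0
tool_pos: [0.4704, 0.1742, 0.2339]
orientation: [-0.163, -3.136, 0.006]
force: [0.4, 0.3, 0.1]
opening: 0.0005
gripper_force: 0.0
```

```bash
python3 - <<'E'
from g import *
profile()
s=robot.read_state();print(s['t'],s['tool_pos'],s['force'])
im=cv2.imread('pics/scene3.png')[190:330,120:300];cv2.imwrite('pics/sc3c.png',cv2.resize(im,None,fx=4.2,fy=4.2,interpolation=cv2.INTER_CUBIC))
print('ball end exp',((proj('scene',[.534,.048,.104])-[120,190])*4.2).round())
E
```

```text
[233.6 279.5] [(-7.0, 110), (-1.0, 110), (7.0, 102), (22.0, 88)]
33.05 [0.47050228 0.1736138  0.23387773] [ 0.05514946  0.01123623 -0.45085027]
ball end exp [628. 181.]
```

View pics/sc3c.png

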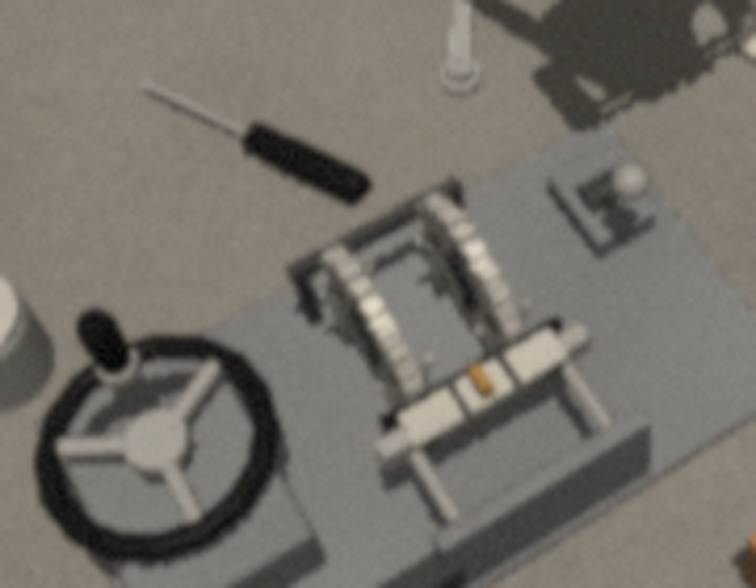

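The picture shows both sprockets upright in the rack, and the brass block at (481,380) centred between the ribs. The lever ball is at (629,181), exactly where it should be when fully over.

```bash
python3 -c "
from plant import robot
print(robot.close_job())"
```

```text
the job is handed in; nothing more can be done
None
```

Job handed in at 33 s: both sprockets stand upright in the rack, the gauge block sits midway between the ribs, and the lock lever is fully over.

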